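# Open the child-resistant solvent bottle and park its cap

### The arm

A 6-joint arm with a two-finger parallel gripper is mounted at the origin on the work surface. World frame = base frame: x ahead of the robot, y to its left, z up, the work surface at z = 0. Lengths are in m, angles in rad, forces in N, time in s.
With the tool pointing down it reaches from about 0.425 to 0.95 m from the base axis. Payload 14.7 kg.
Tool frame: the origin (TCP) lies at the very end of the fingers, on their centre line; the grasp point (between the pads) lies 19 mm behind it (manip.tcp_to_grasp is the distance from the TCP to the grasp point, in m); z points along the fingers, y is the line along which they close (so a half turn about z gives the same grasp; the last joint's range is limited). The gripper opens to 85 mm and grips with 20 to 120 N. Pads are 22 mm wide; open, the fingers measure 114 mm over their backs; the gripper's body (76 mm by 85 mm) begins 54 mm behind the grasp point. The pads swing forward as they close: fully open they stand 13 mm farther back than shut.
Start: joints at [-1.285, 0.48, 1.596, -0, 1.065, -0.047], TCP at [0.212, -0.614, 0.231] pointing down, gripper open.
Joint ranges: [-2.75, 2.75], [-0.82, 2.05], [0.23, 2.67], [-1.56, 4.7], [0.09, 2.69], [-2.92, 2.92]. Speed limits (rad/s): [1.89, 1.89, 2.39, 3.01, 3.01, 3.01].

### API

Orientations are given as [roll, pitch, yaw] about the fixed x, y, z axes, in that order (R = Rz(yaw) Ry(pitch) Rx(roll)).
In Python, from bench import manip gives the robot as it stands.
- The arm moves only by the tool send_rows, never from a script. Its argument "series" is a list of rows, each a list of 7 numbers: the shift along the tool's x, y, z in cm, then the turn, a rotation vector about the tool's x, y, z in degrees, then the opening, from 0 (shut) to 1 (fully open). In form: [[x, y, z, ax, ay, az, fingers], ...]. A call has 1 to 20 rows; each row is the pose to reach, as a shift and turn from the pose commanded when the call began, along the tool's axes at that moment; what a row does not reach only later rows make up. A row lasts 1/8 s, in which the tool goes at most 62.5 mm and 10.7 degrees, less where a joint would pass 70% of its speed; a pose out of reach is approached as far as the arm can. A call with a gripper value outside its range is refused whole. The fingers move at their own pace and stop on an object; "squeeze" is the grip in N (left out, the last holds). Time passes only in rows, so rows that repeat a pose let the fingers close. It gives the time, the measured TCP pose, the force, the opening and the grip force at its end, in the units of the state.
- manip.state(): the state, without advancing time (a new reading comes with each control period).
- manip.get_image(name): name is "scene" or "top" or "wrist"; returns a dict with "pixels" (420x560x3 uint8, red, green, blue), "K" (3x3 intrinsics, pixels), "R" (3x3) and "t" (3): a world point X has camera coordinates R X + t. Camera axes: x right, y down, z forward; pixel columns grow to the right and rows downward; lengths in m; the calibration is good to about 2 mm. The wrist camera is an equidistant fisheye: a pixel r from the principal point sees the ray r / f radians off the axis. A picture is of the moment at which its call begins. There is no depth.
- manip.job_done(): hands the job in; it is judged then, once.
The state is a dict: "time_s": time; "joints": joint angles; "qvel": joint speeds; "joint_torque": joint torques, N m; "tool_pos": TCP position; "orientation": TCP orientation; "wrist_force": force on the tool from outside, world axes, zero at the start; "moment": the same for the moment, N m; "gripper_width": finger opening in m; "gripper_force": force on a finger pad.
Only numpy, scipy, OpenCV 4.12 (cv2) and the standard library are available. Lean on these libraries where they do the work, as an engineer would, in place of code of your own. Each camera call takes 0.05 s, during which the arm holds its last target. There are 200 camera calls.

### The job

Open the amber solvent bottle clamped on the bench: push its child-resistant cap down and, keeping it pushed down, turn it anticlockwise (seen from above) until it is unlocked, then lift it straight off. Put the cap, mouth down, fully home over the post of the cap stand and let go of it. The glass neck must never be pushed or pulled with more than 25 N, so push firmly but by feel and do not tear at a cap that is still locked; leave everything else on the bench where it is.

Things in the scene. Friction and masses are not known exactly. Their poses are not given: they have to be found in the camera images.
- clamp: Black clamp on a 100 mm square steel foot screwed to the bench, holding the bottle (amber glass, body 64 mm across, shoulder 106 to 116 mm above the bench, neck 20 mm across), which cannot turn. Origin: middle of the foot's underside, on the bottle's axis; z up.
- bottle (a joint): Sag of the bottle on the clamp's stiff load cell, in m, positive downwards: 0.00002 m per newton pushed down along its axis (negative when pulled up), so 0.0005 m at 25 N; too small to be seen in noisy readings.
- neck_top (a point): Centre of the top rim of the bottle's neck, 148 mm above the bench; z up. Two glass hooks on the neck lie in its +x and -x directions. A sprung seal in the mouth (6 N) holds the locked cap 1 mm up off the rim against these hooks and lifts a freed cap 0.5 mm higher.
- cap_centre (a point): Centre of the white push-and-turn cap, on its axis, half-way up; z up, x towards one lug. The cap is round and ribbed, 40 mm across, 29 mm high, 45 g: a sprung outer shell (the part one grips) over a hidden inner cap, with whose parts this point moves. On the locked bottle it lies 0.5 mm below neck_top. The inner ceiling is 1.5 mm above this point.
- cap_top (a point): Middle of the shell's top, 14.5 mm above cap_centre. Unpushed, the shell only slips round idly on the inner cap. Pushed, it yields (4 N to start, then 3 N/mm, 4.4 mm to its stop). After 1 to 3 mm (differs from cap to cap) its teeth meet the inner cap's, every 30 degrees: tip on tip they feel hard, then drop in on turning, 1 to 3 mm deeper. 16 to 20 N keeps any cap meshed.
- cap_lugs (a point): On the inner cap's axis, 10.8 mm below cap_centre, level with its two lugs, which lie along this point's +x and -x; bore between them 23 mm. Locked, x is within 2 degrees of neck_top's x. After up to 30 degrees idle, the pushed shell carries the inner cap (up to 0.2 N m); 43 degrees anticlockwise frees it, a hard stop comes at about 90. Turning the shell 85 is always enough.
- stand_top (a point): Centre of the flat top of the cap stand's steel post, 47 mm above the bench; z up. The post is 16 mm across and rises from a dark round foot 68 mm across, 11 mm high, fixed to the bench. With the cap fully home its inner ceiling rests on the post's top: cap_centre is then 1.5 mm below this point.
Mind the look-alikes: they are no part of the job. There is more than one size of the clamp; the job needs the smallest.

How it is judged:
By the outcome, as a careful person would: the job done as asked, in the order asked, and still so for the second after the job is handed in, with the robot touching nothing.
It also fails if it takes over 64 s, if anything falls off the work surface, if the arm or the gripper's body presses on something with over 40 N, if the wrist force passes 120 N, or if a joint passes its speed limit or range.

## Working session

There is one attempt and no reset: what is moved stays moved. The work goes in short steps, Python scripts to look and compute and a tool call to move; the robot and the scene stay as the last step left them, time stands still between calls to the robot, and variables do not carry over. Pictures are saved under pics/ and viewed, at most 10 in all, crops included, and the job is handed in when it is done.

Besides the shell and the picture viewer there is one more tool, called after ">>>" as name(argument=value, ...), one argument or row to a line, values as JSON. send_rows: Moves the arm, as the interface text tells. Its arguments: {"type":"object","properties":{"series":{"type":"array"},"squeeze":{"type":"number"}},"required":["series"]}

```bash
mkdir -p pics; python3 - <<'E'
from bench import manip
import cv2, numpy as np
for n in("scene","top"):
    im=manip.get_image(n); cv2.imwrite(f"pics/{n}0.png",im["pixels"][...,::-1])
    print(n,im["K"].tolist(),np.round(im["R"],4).tolist(),np.round(im["t"],4).tolist())
print(manip.state(),manip.tcp_to_grasp)
E
```

```text
scene [[470.40156345246777, 0.0, 282.7381396476903], [0.0, 470.40156345246777, 210.45759970138533], [0.0, 0.0, 1.0]] [[0.7753, 0.6316, 0.0035], [0.5119, -0.6251, -0.5892], [-0.37, 0.4586, -0.8079]] [-0.4639, -0.0522, 1.2793]
top [[402.92009478257535, 0.0, 280.74848590872074], [0.0, 402.92009478257535, 217.37832748545816], [0.0, 0.0, 1.0]] [[-0.0231, -0.9996, -0.0175], [-0.9984, 0.0239, -0.0514], [0.0518, 0.0163, -0.9985]] [0.1958, 0.4807, 0.9902]
{'time_s': 0.1, 'joints': array([-1.28460622e+00,  4.80736406e-01,  1.59678375e+00,  8.13201265e-06,
        1.06508864e+00, -4.66422641e-02]), 'qvel': array([ 0.0002261 , -0.00082691, -0.00264473,  0.00192532, -0.00198168,
       -0.00197261]), 'joint_torque': array([ 9.55110445e-04, -9.52254009e+01, -4.31043291e+01, -2.54151091e-04,
        5.23931638e-03,  2.88901651e-05]), 'tool_pos': array([ 0.21226748, -0.61399768,  0.2307679 ]), 'orientation': array([-3.14057795e+00, -5.44802612e-05,  3.32828404e-01]), 'wrist_force': array([ 0.11658544, -0.67034779,  0.19390257]), 'moment': array([ 0.00550173, -0.05495933, -0.02075028]), 'gripper_force': 0.0, 'gripper_width': 0.08547825531368561} 0.0187
```

View pics/scene0.png

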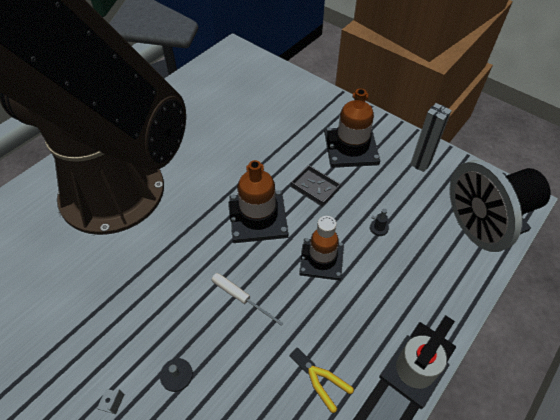

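View pics/top0.png

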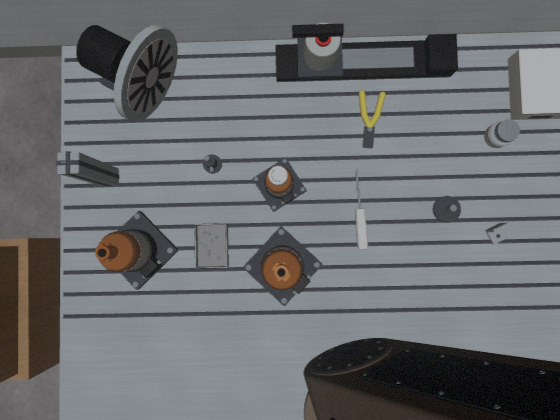

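Scene: capped bottle at (327,224), top (278,175). Stand candidates: top (447,209), about 28 px ≈ 68 mm across, and a smaller one at (212,163). I'll zoom in on both.

```bash
python3 - <<'E'
import cv2, numpy as np
s=cv2.imread("pics/scene0.png");t=cv2.imread("pics/top0.png")
def c(i,u,v,h=32): return cv2.resize(i[v-h:v+h,u-h:u+h],(390,290) if 0 else (295,295),interpolation=cv2.INTER_CUBIC)
a=np.hstack([c(t,447,209),c(t,278,180)]);b=np.hstack([c(s,176,375),c(s,325,245)])
o=np.vstack([a,b]); o=cv2.convertScaleAbs(o,alpha=1.6,beta=20)
cv2.imwrite("pics/crop1.png",o)
E
```

```text
(no output)
```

View pics/crop1.png

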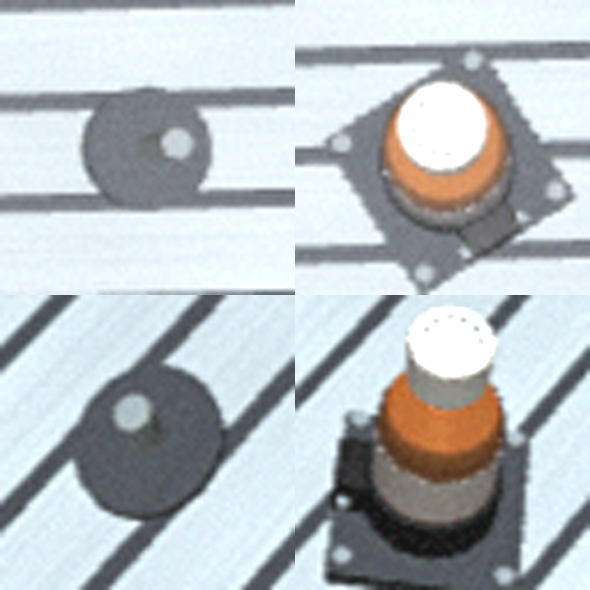

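The stand is the 68 mm disc. Its post top is at top (453.6,208.0) and scene (172.6,368.4). The cap top is at top (277.9,175.1) and scene (327.0,223.4).

```bash
cat > h.py <<'E'
from bench import manip
import numpy as np
from scipy.spatial.transform import Rotation as Ro
def onz(im,u,v,z):
    d=im["R"].T@np.linalg.solve(im["K"],[u,v,1]); c=-im["R"].T@im["t"]
    return (c+d*(z-c[2])/d[2])[:2]
def toolshift(target):
    s=manip.state(); R=Ro.from_euler("xyz",s["orientation"]).as_matrix()
    return R.T@(np.array(target)-s["tool_pos"])*100
def show():
    s=manip.state(); print({k:np.round(v,4).tolist() for k,v in s.items() if k not in("qvel","joint_torque")})
E
python3 - <<'E'
from h import *
px={"top":[(277.9,175.1,.162),(453.6,208,.047)],"scene":[(327,223.4,.162),(172.6,368.4,.047)]}
P=[]
for n in px:
    im=manip.get_image(n); P.append([onz(im,*p) for p in px[n]])
P=np.round(P,4); print(P.tolist()); m=P.mean(0); print(m)
print(toolshift([*m[0],.24]), np.hypot(*m.T), np.degrees(np.arctan2(m[:,1],m[:,0])))
E
```

```text
[[[0.568, 0.1861], [0.496, -0.2306]], [[0.5704, 0.1859], [0.4986, -0.2303]]]
[[ 0.5692   0.186  ]
 [ 0.4973  -0.23045]]
[ 59.87181589 -63.96026323  -0.86082999] [0.59881937 0.54810081] [ 18.09606772 -24.86311824]
```

>>> send_rows(
  series=[
    [46,-28,-1,0,0,0,1],
    [46,-28,-1,0,0,0,1],
    [46,-28,-1,0,0,0,1],
    [46,-28,-1,0,0,0,1],
    [46,-28,-1,0,0,0,1],
    [46,-28,-1,0,0,0,1],
    [46,-28,-1,0,0,0,1],
    [46,-28,-1,0,0,0,1],
    [46,-28,-1,0,0,0,1],
    [59.9,-64,-1,0,0,0,1],
    [59.9,-64,-1,0,0,0,1],
    [59.9,-64,-1,0,0,0,1],
    [59.9,-64,-1,0,0,0,1],
    [59.9,-64,-1,0,0,0,1],
    [59.9,-64,-1,0,0,0,1],
    [59.9,-64,-1,0,0,0,1],
    [59.9,-64,-1,0,0,0,1],
    [59.9,-64,-1,0,0,0,1],
    [59.9,-64,-1,0,0,0,1],
  ],
)

```text
time_s: 2.58
tool_pos: [0.5696, 0.1849, 0.2414]
orientation: [3.141, 0.0, 0.331]
wrist_force: [-0.1, -1.0, -0.4]
gripper_width: 0.0857
gripper_force: 0.0
```

```bash
python3 - <<'E'
from h import *
import cv2
show()
im=manip.get_image("wrist"); cv2.imwrite("pics/w1.png",im["pixels"][...,::-1])
K=im["K"]; print(K.tolist(), im["R"].round(3).tolist())
def proj(X):
    p=im["R"]@X+im["t"]; r=np.hypot(p[0],p[1]); th=np.arctan2(r,p[2])
    return K[:2,2]+K[0,0]*th*p[:2]/r
for X in([.5692,.186,.162],[.5892,.186,.162],[.5692,.206,.162]): print(proj(np.array(X)))
E
```

```text
{'time_s': 2.575, 'joints': [0.2633, 0.3987, 1.7065, -0.0001, 1.0364, 1.5031], 'tool_pos': [0.5696, 0.1849, 0.2414], 'orientation': [3.1415, 0.0001, 0.3311], 'wrist_force': [-0.0535, -0.9741, -0.4311], 'moment': [-0.0088, -0.0225, -0.0177], 'gripper_force': 0.0, 'gripper_width': 0.0857}
[[325.19226210127806, 0.0, 287.5260864869496], [0.0, 325.19226210127806, 209.98987749646358], [0.0, 0.0, 1.0]] [[0.325, -0.946, 0.0], [-0.913, -0.314, 0.262], [-0.247, -0.085, -0.965]]
[285.18480316 217.39484661]
[294.44190553 191.42928539]
[258.52991088 208.59203889]
```

View pics/w1.png

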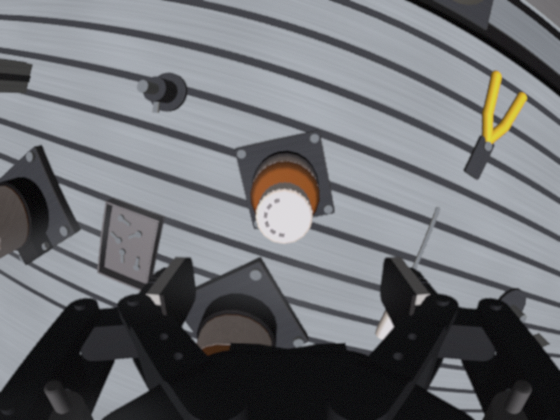

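Cap seen at (284,216), within about 1.5 px of the prediction, so the fix is good to about 1 mm. I'll lower partway and check whether the arm settles.

>>> send_rows(
  series=[
    [0,0,4,0,0,0,1],
    [0,0,5,0,0,0,1],
    [0,0,5,0,0,0,1],
    [0,0,5,0,0,0,1],
  ],
)

```text
time_s: 3.12
tool_pos: [0.5701, 0.1863, 0.1924]
orientation: [3.141, -0.001, 0.333]
wrist_force: [0.8, -0.2, -0.0]
gripper_width: 0.0848
gripper_force: 0.0
```

```bash
cat >> h.py <<'E'
def proj(im,X):
    K=im["K"];p=im["R"]@X+im["t"]; r=np.hypot(p[0],p[1]); th=np.arctan2(r,p[2])
    return K[:2,2]+K[0,0]*th*p[:2]/r
E
python3 - <<'E'
from h import *
import cv2
from scipy.optimize import least_squares
show()
im=manip.get_image("wrist"); px=im["pixels"]; cv2.imwrite("pics/w2.png",px[...,::-1])
hsv=cv2.cvtColor(px,cv2.COLOR_RGB2HSV)
m=((hsv[...,1]<40)&(hsv[...,2]>200)).astype(np.uint8)
n,l,st,c=cv2.connectedComponentsWithStats(m)
i=1+st[1:,4].argmax(); print(st[i],c[i])
a=np.linspace(0,2*np.pi,60)
for X in([.5693,.186,.162],[.5793,.186,.162],[.5693,.196,.162]):
    q=np.array([proj(im,np.array(X)+[.02*np.cos(t),.02*np.sin(t),0]) for t in a]); print(proj(im,np.array(X)),q.min(0),q.max(0))
show()
E
```

```text
{'time_s': 3.125, 'joints': [0.2653, 0.4509, 1.7568, -0.0, 0.9325, 1.5035], 'tool_pos': [0.5701, 0.1863, 0.1924], 'orientation': [3.1415, -0.0014, 0.3327], 'wrist_force': [0.8185, -0.1564, -0.0065], 'moment': [0.0006, -0.0411, -0.0372], 'gripper_force': 0.0, 'gripper_width': 0.0848}
[ 250  209   69   65 3232] [285.61819307 240.95389851]
[286.70971826 243.25684407] [251.8289635  209.40701586] [321.62794589 274.59341318]
[292.51039672 227.54259394] [257.0105317  192.67692762] [327.91342692 260.09699352]
[270.06691003 237.86432001] [235.24729843 203.68056464] [305.2360707  269.61332834]
{'time_s': 3.175, 'joints': [0.2654, 0.4507, 1.7569, 0.0, 0.9323, 1.5035], 'tool_pos': [0.5701, 0.1863, 0.1925], 'orientation': [3.1415, -0.0017, 0.3327], 'wrist_force': [-0.7647, -0.1361, -0.1865], 'moment': [-0.0225, -0.0266, 0.0126], 'gripper_force': 0.0, 'gripper_width': 0.0854}
```

View pics/w2.png

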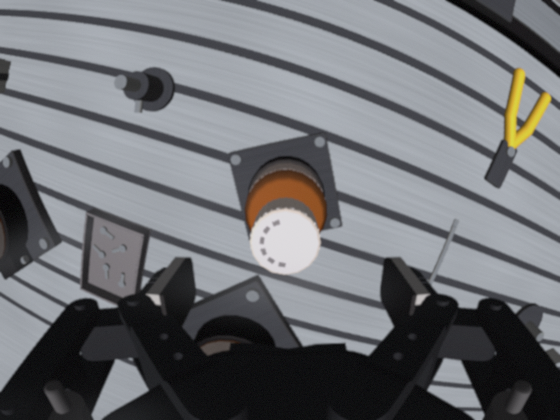

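Cap centre is at (284.5,241.5). It sits about 1.2 mm toward tool −y. I'll descend and grip gently.

>>> send_rows(
  series=[
    [0,-0.12,3,0,0,0,1],
    [0,-0.12,5,0,0,0,1],
    [0,-0.12,6.55,0,0,0,1],
    [0,-0.12,6.55,0,0,0,1],
    [0,-0.12,6.55,0,0,0,0.55],
    [0,-0.12,6.55,0,0,0,0.55],
    [0,-0.12,6.55,0,0,0,0.55],
    [0,-0.12,6.55,0,0,0,0.3],
    [0,-0.12,6.55,0,0,0,0.3],
    [0,-0.12,6.55,0,0,0,0.3],
  ],
  squeeze=20,
)

```text
time_s: 4.42
tool_pos: [0.5693, 0.1874, 0.126]
orientation: [3.142, -0.0, 0.333]
wrist_force: [0.6, -0.1, 4.2]
gripper_width: 0.0398
gripper_force: 26.0
```

>>> send_rows(
  series=[
    [0,0,0,0,0,0,0.3],
    [0,0,0,0,0,0,0.3],
    [0,0,0,0,0,0,0.3],
    [0,0,0.1,0,0,0,0.3],
    [0,0,0.1,0,0,0,0.3],
  ],
  squeeze=70,
)

```text
time_s: 5.05
tool_pos: [0.5692, 0.1874, 0.1249]
orientation: [3.142, -0.0, 0.333]
wrist_force: [0.4, 0.0, 4.7]
gripper_width: 0.0389
gripper_force: 69.7
```

>>> send_rows(
  series=[
    [0,0,0.05,0,0,0,0.3],
    [0,0,0.1,0,0,0,0.3],
    [0,0,0.1,0,0,0,0.3],
  ],
)

```text
time_s: 5.42
tool_pos: [0.5692, 0.1874, 0.124]
orientation: [3.142, -0.0, 0.333]
wrist_force: [0.4, -0.8, 6.8]
gripper_width: 0.039
gripper_force: 69.9
```

>>> send_rows(
  series=[
    [0,0,0.05,0,0,0,0.3],
    [0,0,0.1,0,0,0,0.3],
    [0,0,0.1,0,0,0,0.3],
  ],
)

```text
time_s: 5.8
tool_pos: [0.5693, 0.1874, 0.1231]
orientation: [3.142, -0.001, 0.333]
wrist_force: [0.4, -1.6, 9.4]
gripper_width: 0.0385
gripper_force: 70.2
```

>>> send_rows(
  series=[
    [0,0,0.03,0,0,0,0.3],
    [0,0,0.06,0,0,0,0.3],
    [0,0,0.06,0,0,0,0.3],
  ],
)

```text
time_s: 6.18
tool_pos: [0.5692, 0.1874, 0.1226]
orientation: [3.142, -0.001, 0.333]
wrist_force: [-0.2, -1.6, 10.8]
gripper_width: 0.0387
gripper_force: 70.4
```

>>> send_rows(
  series=[
    [0,0,0.05,0,0,0,0.3],
    [0,0,0.1,0,0,0,0.3],
    [0,0,0.1,0,0,0,0.3],
  ],
)

```text
time_s: 6.55
tool_pos: [0.5693, 0.1874, 0.1218]
orientation: [3.142, -0.001, 0.333]
wrist_force: [-1.0, -2.2, 14.1]
gripper_width: 0.0391
gripper_force: 70.7
```

>>> send_rows(
  series=[
    [0,0,0.03,0,0,0,0.3],
    [0,0,0.06,0,0,0,0.3],
    [0,0,0.06,0,0,0,0.3],
  ],
)

```text
time_s: 6.92
tool_pos: [0.5693, 0.1874, 0.1213]
orientation: [3.142, -0.001, 0.333]
wrist_force: [-2.2, -1.8, 15.0]
gripper_width: 0.0389
gripper_force: 70.9
```

>>> send_rows(
  series=[
    [0,0,0.04,0,0,0,0.3],
    [0,0,0.08,0,0,0,0.3],
    [0,0,0.08,0,0,0,0.3],
  ],
)

```text
time_s: 7.3
tool_pos: [0.5693, 0.1874, 0.1206]
orientation: [3.142, -0.001, 0.333]
wrist_force: [-2.2, -2.7, 17.3]
gripper_width: 0.0391
gripper_force: 71.1
```

>>> send_rows(
  series=[
    [0,0,0,0,0,-3,0.3],
    [0,0,0,0,0,-6,0.3],
    [0,0,0,0,0,-9,0.3],
    [0,0,0,0,0,-12,0.3],
    [0,0,0,0,0,-12,0.3],
  ],
)

```text
time_s: 7.92
tool_pos: [0.5693, 0.1874, 0.1206]
orientation: [3.141, -0.001, 0.543]
wrist_force: [-2.1, -2.0, 16.8]
gripper_width: 0.0391
gripper_force: 71.1
```

```bash
python3 -c "
from h import *
show()"
```

```text
{'time_s': 7.925, 'joints': [0.2675, 0.5394, 1.8165, -0.0001, 0.7849, 1.2952], 'tool_pos': [0.5693, 0.1874, 0.1206], 'orientation': [3.1413, -0.0008, 0.5431], 'wrist_force': [-2.0592, -1.96, 16.7568], 'moment': [-0.3063, 0.3382, -0.0003], 'gripper_force': 71.0829, 'gripper_width': 0.0391}
```

>>> send_rows(
  series=[
    [0,0,0.03,0,0,-3,0.3],
    [0,0,0.03,0,0,-7,0.3],
    [0,0,0.03,0,0,-11,0.3],
    [0,0,0.03,0,0,-15,0.3],
    [0,0,0.03,0,0,-15,0.3],
  ],
)

```text
time_s: 8.55
tool_pos: [0.5699, 0.1877, 0.1205]
orientation: [3.141, -0.002, 0.805]
wrist_force: [-0.3, -0.2, 17.7]
gripper_width: 0.0389
gripper_force: 71.2
```

```bash
python3 -c "
from h import *
show()"
```

```text
{'time_s': 8.55, 'joints': [0.2676, 0.5396, 1.8161, 0.0002, 0.7839, 1.0331], 'tool_pos': [0.5699, 0.1877, 0.1205], 'orientation': [3.1407, -0.0018, 0.8052], 'wrist_force': [-0.3036, -0.1776, 17.7191], 'moment': [-0.0697, 0.1088, -0.0511], 'gripper_force': 71.1876, 'gripper_width': 0.0389}
```

>>> send_rows(
  series=[
    [0,0,0,0,0,-4,0.3],
    [0,0,0,0,0,-8,0.3],
    [0,0,0,0,0,-12,0.3],
    [0,0,0,0,0,-16,0.3],
    [0,0,0,0,0,-20,0.3],
    [0,0,0,0,0,-20,0.3],
  ],
)

```text
time_s: 9.3
tool_pos: [0.5699, 0.1877, 0.1205]
orientation: [3.14, -0.001, 1.154]
wrist_force: [-0.2, -0.5, 16.9]
gripper_width: 0.0388
gripper_force: 71.2
```

```bash
python3 -c "
from h import *
show()"
```

```text
{'time_s': 9.3, 'joints': [0.2676, 0.5397, 1.816, 0.0002, 0.7837, 0.6841], 'tool_pos': [0.5699, 0.1877, 0.1205], 'orientation': [3.14, -0.0015, 1.1542], 'wrist_force': [-0.2216, -0.5234, 16.9141], 'moment': [0.0687, 0.0993, -0.0605], 'gripper_force': 71.1582, 'gripper_width': 0.0388}
```

>>> send_rows(
  series=[
    [0,0,0,0,0,-4,0.3],
    [0,0,0,0,0,-8,0.3],
    [0,0,0,0,0,-12,0.3],
    [0,0,0,0,0,-16,0.3],
    [0,0,0,0,0,-20,0.3],
    [0,0,0,0,0,-20,0.3],
  ],
)

```text
time_s: 10.05
tool_pos: [0.5699, 0.1878, 0.1206]
orientation: [3.14, -0.001, 1.503]
wrist_force: [-0.2, 0.5, 17.4]
gripper_width: 0.0389
gripper_force: 71.2
```

```bash
python3 -c "
from h import *
show()"
```

```text
{'time_s': 10.05, 'joints': [0.2676, 0.5396, 1.816, 0.0003, 0.7838, 0.335], 'tool_pos': [0.5699, 0.1878, 0.1206], 'orientation': [3.1396, -0.0009, 1.5033], 'wrist_force': [-0.2093, 0.5084, 17.4483], 'moment': [-0.025, 0.0115, 0.003], 'gripper_force': 71.1535, 'gripper_width': 0.0389}
```

>>> send_rows(
  series=[
    [0,0,0,0,0,-4,0.3],
    [0,0,0,0,0,-8,0.3],
    [0,0,0,0,0,-12,0.3],
    [0,0,0,0,0,-16,0.3],
    [0,0,0,0,0,-18,0.3],
    [0,0,0,0,0,-18,0.3],
  ],
)

```text
time_s: 10.8
tool_pos: [0.5699, 0.1878, 0.1205]
orientation: [3.139, -0.0, 1.817]
wrist_force: [-0.0, 0.2, 17.4]
gripper_width: 0.0388
gripper_force: 71.2
```

```bash
python3 -c "
from h import *
show()"
```

```text
{'time_s': 10.8, 'joints': [0.2676, 0.5397, 1.816, 0.0002, 0.7837, 0.0214], 'tool_pos': [0.5699, 0.1878, 0.1205], 'orientation': [3.1394, -0.0002, 1.8169], 'wrist_force': [-0.0374, 0.1871, 17.4229], 'moment': [0.0318, -0.0247, -0.0165], 'gripper_force': 71.1544, 'gripper_width': 0.0388}
```

>>> send_rows(
  series=[
    [0,0,-0.1,0,0,0,0.3],
    [0,0,-0.2,0,0,0,0.3],
    [0,0,-0.3,0,0,0,0.3],
    [0,0,-0.4,0,0,0,0.3],
    [0,0,-0.4,0,0,0,0.3],
  ],
)

```text
time_s: 11.42
tool_pos: [0.5698, 0.1877, 0.124]
orientation: [3.14, -0.0, 1.816]
wrist_force: [2.1, 0.4, 8.2]
gripper_width: 0.0384
gripper_force: 70.1
```

>>> send_rows(
  series=[
    [0,0,-0.1,0,0,0,0.3],
    [0,0,-0.2,0,0,0,0.3],
    [0,0,-0.2,0,0,0,0.3],
  ],
)

```text
time_s: 11.8
tool_pos: [0.5697, 0.1877, 0.1259]
orientation: [3.14, -0.0, 1.816]
wrist_force: [3.2, 2.5, 5.5]
gripper_width: 0.0389
gripper_force: 69.9
```

>>> send_rows(
  series=[
    [0,0,-0.1,0,0,0,0.3],
    [0,0,-0.1,0,0,0,0.3],
  ],
)

```text
time_s: 12.05
tool_pos: [0.5693, 0.1875, 0.1266]
orientation: [3.141, -0.0, 1.816]
wrist_force: [2.5, 0.9, 4.9]
gripper_width: 0.0388
gripper_force: 69.9
```

>>> send_rows(
  series=[
    [0,0,-0.1,0,0,0,0.3],
    [0,0,-0.1,0,0,0,0.3],
  ],
)

```text
time_s: 12.3
tool_pos: [0.5684, 0.1872, 0.1271]
orientation: [-3.14, 0.0, 1.816]
wrist_force: [-0.4, 0.2, -0.6]
gripper_width: 0.0389
gripper_force: 70.2
```

>>> send_rows(
  series=[
    [0,0,-0.1,0,0,0,0.3],
    [0,0,-0.1,0,0,0,0.3],
  ],
)

```text
time_s: 12.55
tool_pos: [0.5689, 0.1873, 0.1284]
orientation: [-3.141, 0.0, 1.816]
wrist_force: [0.5, 0.1, -0.4]
gripper_width: 0.0388
gripper_force: 70.2
```

>>> send_rows(
  series=[
    [0,0,-0.1,0,0,0,0.3],
    [0,0,-0.2,0,0,0,0.3],
    [0,0,-0.2,0,0,0,0.3],
  ],
)

```text
time_s: 12.92
tool_pos: [0.5691, 0.1874, 0.1306]
orientation: [3.141, -0.0, 1.816]
wrist_force: [-0.2, 0.5, 0.1]
gripper_width: 0.039
gripper_force: 70.2
```

>>> send_rows(
  series=[
    [0,0,-0.2,0,0,0,0.3],
    [0,0,-0.5,0,0,0,0.3],
    [0,0,-0.5,0,0,0,0.3],
  ],
)

```text
time_s: 13.3
tool_pos: [0.5692, 0.1875, 0.1358]
orientation: [3.141, -0.0, 1.816]
wrist_force: [0.2, 0.4, -0.6]
gripper_width: 0.0389
gripper_force: 70.2
```

Cap is free: force ≈ its weight and the width is holding. I'll lift and carry it to the stand.

>>> send_rows(
  series=[
    [0,0,-3,0,0,0,0.3],
    [0,0,-7,0,0,0,0.3],
    [0,0,-7,0,0,0,0.3],
    [-4,-1.8,-7,0,0,0,0.3],
    [-10,-4.4,-7,0,0,0,0.3],
    [-15,-6.6,-7,0,0,0,0.3],
    [-20,-8.8,-7,0,0,0,0.3],
    [-25,-11,-7,0,0,0,0.3],
    [-30,-13.2,-7,0,0,0,0.3],
    [-35,-15.4,-5,0,0,0,0.3],
    [-38.8,-17.1,0,0,0,0,0.3],
    [-38.8,-17.1,2,0,0,0,0.3],
    [-38.8,-17.1,2,0,0,0,0.3],
    [-38.8,-17.1,2,0,0,0,0.3],
  ],
)

```text
time_s: 15.05
tool_pos: [0.4978, -0.2303, 0.116]
orientation: [3.141, 0.0, 1.817]
wrist_force: [0.6, 0.5, -0.5]
gripper_width: 0.0388
gripper_force: 70.5
```

```bash
python3 - <<'E'
from h import *
import cv2
show()
out=[]
P=np.array([.4973,-.2305,.047])
for n in("wrist","top","scene"):
    im=manip.get_image(n); px=im["pixels"][...,::-1].copy()
    if n=="wrist": cv2.imwrite("pics/w3.png",px); 
    if n!="wrist":
        p=im["R"]@P+im["t"]; u,v=(im["K"]@p)[:2]/p[2]; u,v=int(u),int(v); out.append(cv2.resize(px[v-50:v+50,max(u-50,0):u+50],(400,400),interpolation=cv2.INTER_CUBIC))
    else: print(proj(im,P),proj(im,P+[.01,0,0]),proj(im,P+[0,.01,0]))
cv2.imwrite("pics/s3.png",np.hstack(out))
E
```

```text
{'time_s': 15.05, 'joints': [-0.4886, 0.4884, 1.9372, 0.0001, 0.7156, -0.7346], 'tool_pos': [0.4978, -0.2303, 0.116], 'orientation': [3.1413, 0.0002, 1.8168], 'wrist_force': [0.5647, 0.4816, -0.4554], 'moment': [0.0168, -0.0396, 0.0111], 'gripper_force': 70.4753, 'gripper_width': 0.0388}
[287.00706548 221.57737311] [301.16318501 224.96795941] [290.61258001 207.83984612]
```

View pics/w3.png

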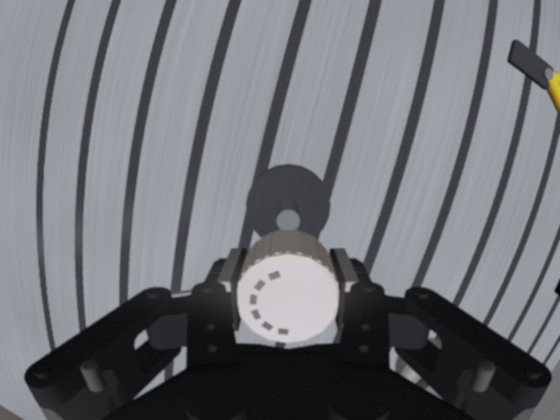

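View pics/s3.png

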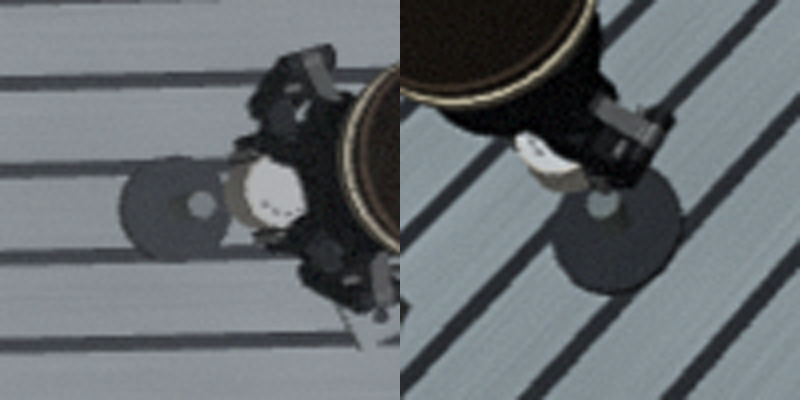

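The wrist view shows the post at (288,220), about 1 mm from the prediction. The cap is level and held at (288,297). Lowering.

>>> send_rows(
  series=[
    [0.1,0,3,0,0,0,0.3],
    [0.1,0,5,0,0,0,0.3],
    [0.1,0,6.6,0,0,0,0.3],
    [0.1,0,6.6,0,0,0,0.3],
    [0.1,0,6.6,0,0,0,0.3],
  ],
)

```text
time_s: 15.82
tool_pos: [0.4977, -0.2297, 0.0501]
orientation: [3.141, 0.001, 1.816]
wrist_force: [-0.4, 0.3, -0.4]
gripper_width: 0.039
gripper_force: 70.5
```

>>> send_rows(
  series=[
    [0,0,0.2,0,0,0,0.3],
    [0,0,0.4,0,0,0,0.3],
    [0,0,0.6,0,0,0,0.3],
    [0,0,0.8,0,0,0,0.3],
    [0,0,1,0,0,0,0.3],
    [0,0,1.2,0,0,0,0.3],
    [0,0,1.2,0,0,0,0.3],
  ],
)

```text
time_s: 16.7
tool_pos: [0.4971, -0.2295, 0.0373]
orientation: [-3.141, -0.0, 1.816]
wrist_force: [0.7, 0.4, 0.6]
gripper_width: 0.0387
gripper_force: 70.5
```

>>> send_rows(
  series=[
    [0,0,0.2,0,0,0,0.3],
    [0,0,0.4,0,0,0,0.3],
    [0,0,0.6,0,0,0,0.3],
    [0,0,0.6,0,0,0,0.3],
  ],
)

```text
time_s: 17.2
tool_pos: [0.4971, -0.2295, 0.0313]
orientation: [-3.141, -0.0, 1.816]
wrist_force: [0.0, -0.3, -0.7]
gripper_width: 0.0386
gripper_force: 70.5
```

>>> send_rows(
  series=[
    [0,0,0.15,0,0,0,0.3],
    [0,0,0.3,0,0,0,0.3],
    [0,0,0.45,0,0,0,0.3],
    [0,0,0.45,0,0,0,0.3],
  ],
)

```text
time_s: 17.7
tool_pos: [0.4971, -0.2295, 0.0269]
orientation: [-3.141, -0.0, 1.816]
wrist_force: [-0.8, 0.6, -0.9]
gripper_width: 0.0387
gripper_force: 70.5
```

>>> send_rows(
  series=[
    [0,0,0.1,0,0,0,0.3],
    [0,0,0.2,0,0,0,0.3],
    [0,0,0.2,0,0,0,0.3],
  ],
)

```text
time_s: 18.08
tool_pos: [0.4972, -0.2296, 0.0249]
orientation: [-3.142, -0.0, 1.816]
wrist_force: [0.4, 0.6, -0.4]
gripper_width: 0.0386
gripper_force: 70.5
```

>>> send_rows(
  series=[
    [0,0,0.1,0,0,0,0.3],
    [0,0,0.1,0,0,0,0.3],
  ],
)

```text
time_s: 18.32
tool_pos: [0.4973, -0.2296, 0.0241]
orientation: [3.141, 0.0, 1.816]
wrist_force: [-0.9, 1.2, 4.2]
gripper_width: 0.0384
gripper_force: 71.0
```

>>> send_rows(
  series=[
    [0,0,0.1,0,0,0,0.3],
    [0,0,0.1,0,0,0,0.3],
  ],
)

```text
time_s: 18.58
tool_pos: [0.4973, -0.2296, 0.0232]
orientation: [3.141, 0.0, 1.816]
wrist_force: [-1.4, -0.1, 7.6]
gripper_width: 0.0387
gripper_force: 71.3
```

>>> send_rows(
  series=[
    [0,0,0.1,0,0,0,0.3],
    [0,0,0.1,0,0,0,0.3],
  ],
)

```text
time_s: 18.82
tool_pos: [0.4973, -0.2296, 0.0223]
orientation: [3.141, 0.0, 1.816]
wrist_force: [-1.6, 0.8, 10.5]
gripper_width: 0.0384
gripper_force: 71.6
```

Seated: contact came at the predicted height. Relaxing the push, releasing and retracting.

>>> send_rows(
  series=[
    [0,0,-0.2,0,0,0,0.3],
    [0,0,-0.2,0,0,0,0.3],
    [0,0,-0.2,0,0,0,0.6],
    [0,0,-0.2,0,0,0,0.8],
    [0,0,-0.2,0,0,0,1],
    [0,0,-0.2,0,0,0,1],
    [0,0,-0.2,0,0,0,1],
    [0,0,-0.2,0,0,0,1],
    [0,0,-0.2,0,0,0,1],
  ],
)

```text
time_s: 19.95
tool_pos: [0.4972, -0.2296, 0.024]
orientation: [3.142, 0.0, 1.816]
wrist_force: [-0.1, -0.9, -0.4]
gripper_width: 0.0855
gripper_force: 0.0
```

>>> send_rows(
  series=[
    [0,0,-2,0,0,0,1],
    [0,0,-5,0,0,0,1],
    [0,0,-10,0,0,0,1],
    [0,0,-15,0,0,0,1],
    [0,0,-15,0,0,0,1],
    [0,0,-15,0,0,0,1],
  ],
)

```text
time_s: 20.7
tool_pos: [0.497, -0.2294, 0.1738]
orientation: [-3.142, -0.0, 1.816]
wrist_force: [-0.3, -0.7, -0.0]
gripper_width: 0.0854
gripper_force: 0.0
```

```bash
python3 - <<'E'
from h import *
import cv2
out=[]
for n in("wrist","scene"):
    im=manip.get_image(n); px=im["pixels"][...,::-1]
    if n=="wrist": a=px[120:320,190:390]; print(proj(im,np.array([.4975,-.2298,.06])))
    else: a=px[320:420,125:225]
    out.append(cv2.resize(a,(400,400),interpolation=cv2.INTER_CUBIC))
cv2.imwrite("pics/f.png",np.hstack(out)); show()
E
```

```text
[288.33975999 205.7587634 ]
{'time_s': 20.8, 'joints': [-0.488, 0.4082, 1.8926, -0.0, 0.8428, -0.7334], 'tool_pos': [0.4965, -0.2292, 0.1729], 'orientation': [-3.1401, -0.0014, 1.8163], 'wrist_force': [0.0709, 0.9777, -0.3239], 'moment': [0.0093, 0.0894, 0.005], 'gripper_force': 0.0, 'gripper_width': 0.0854}
```

View pics/f.png

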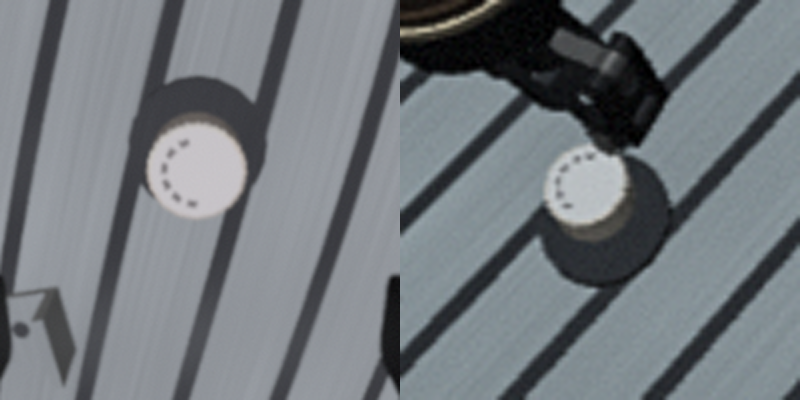

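The cap sits level over the post at (288,205), as predicted, and the gripper is clear of it. Handing in.

```bash
python3 -c "
from bench import manip
print(manip.job_done())"
```

```text
the job is handed in; nothing more can be done
None
```

The cap was pushed, turned 85°, lifted off and released fully home on the stand's post; readings of the push peaked near 18 N (limit 25 N) and it took about 21 s, with the job handed in.

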